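# Fetch the penned-in pot for banding

## Task

The small terracotta pot is hemmed in by three glaze jars. First move all three jars onto the bare wooden board at the side, then set the pot down in the centre of the banding wheel, and only then put each jar back in the middle of the tile of its own colour. Keep the jars and the pot upright all the time and do not disturb the unfired grey vase.

Things in the scene. Friction and masses are not known exactly. Their poses are not given: they have to be found in the camera images.
- jar_red_mid (a point): Loose upright glaze jar, white with a red band and a red disc on its white lid: a plain cylinder 56 mm in diameter, 96 mm tall, about 0.35 kg. This point is its centre, on the axis, 48 mm above its underside. z is up its axis; its yaw means nothing. At the start it stands centred on the red tile, with the two other jars 114 mm away (centre to centre) and the small pot 13 mm from its side; the pot is lower than this point, the other jars are as tall.
- jar_blue_mid (a point): Loose upright glaze jar, white with a blue band and a blue disc on its white lid: a plain cylinder 56 mm in diameter, 96 mm tall, about 0.35 kg. This point is its centre, on the axis, 48 mm above its underside. z is up its axis; its yaw means nothing. At the start it stands centred on the blue tile, with the two other jars 114 mm away (centre to centre) and the small pot 13 mm from its side; the pot is lower than this point, the other jars are as tall.
- jar_yellow_mid (a point): Loose upright glaze jar, white with a yellow band and a yellow disc on its white lid: a plain cylinder 56 mm in diameter, 96 mm tall, about 0.35 kg. This point is its centre, on the axis, 48 mm above its underside. z is up its axis; its yaw means nothing. At the start it stands centred on the yellow tile, with the two other jars 114 mm away (centre to centre) and the small pot 13 mm from its side; the pot is lower than this point, the other jars are as tall.
- tile_red: Fixed round red glazed sample tile, 74 mm in diameter, 3 mm thick, lying on a round white plaster slab (250 mm across, 12 mm thick, fixed on the table) with the two other tiles; the home of the red jar. Its origin is the centre of its underside, 12 mm above the table; z is up; its top is 15 mm above the table.
- tile_blue: Fixed round blue glazed sample tile, 74 mm in diameter, 3 mm thick, lying on a round white plaster slab (250 mm across, 12 mm thick, fixed on the table) with the two other tiles; the home of the blue jar. Its origin is the centre of its underside, 12 mm above the table; z is up; its top is 15 mm above the table.
- tile_yellow: Fixed round yellow glazed sample tile, 74 mm in diameter, 3 mm thick, lying on a round white plaster slab (250 mm across, 12 mm thick, fixed on the table) with the two other tiles; the home of the yellow jar. Its origin is the centre of its underside, 12 mm above the table; z is up; its top is 15 mm above the table.
- pot_mid (a point): The loose small lidded pot, brown terracotta with a dark line under the lid: a plain cylinder 50 mm in diameter, 30 mm tall, about 0.12 kg. This point is its centre, 15 mm above its underside; z is up its axis. It starts on the white slab (top 12 mm up) amid the three jars, each 66 mm off (centre to centre), too close for fingers. Also on the slab: a tiny white bowl and a cork, under 20 mm tall; they do not matter.
- board: Fixed bare brown wooden board lying flat on the table to one side (left or right), 300 mm long (along its own x), 120 mm wide (its y), 12 mm thick; room for three jars in a row. Its origin is the centre of its underside, at table height; its top is 12 mm up; z is up.
- wheel: Banding wheel: a round aluminium turntable, 180 mm in diameter, with concentric dark rings, on a dark foot; fixed, it does not turn. It stands on the side opposite the board. Its origin is the centre of its underside, at table height, on its axis; its flat top is 60 mm above the table; z is up. A brush and a flat wooden piece, under 30 mm tall, lie beside it.
- vase: Loose, fragile unfired grey clay vase, up to 72 mm in diameter, 120 mm tall, standing at the far side of the white slab. Its origin is the centre of its underside; z is up. To be left alone.
Not all that is in view belongs to the job. Leave any turquoise look-alike of the part that bears jar_red_mid alone. Leave any purple look-alike of the part that bears jar_yellow_mid alone.

How it is judged:
By the outcome, as a careful person would: the job done as asked, in the order asked, and still so for the second after the job is handed in, with the robot touching nothing.
It also fails if it takes over 138 s, if anything falls off the work surface, if the arm or the gripper's body presses on something with over 40 N, if the wrist force passes 120 N, or if a joint passes its speed limit or range.

## Robot

A 6-joint arm with a two-finger parallel gripper is mounted at the origin on the work surface. World frame = base frame: x ahead of the robot, y to its left, z up, the work surface at z = 0. Lengths are in m, angles in rad, forces in N, time in s.
With the tool pointing down it reaches from about 0.35 to 0.8 m from the base axis. Payload 7.3 kg.
Tool frame: the origin (TCP) lies between the finger pads; the fingertips stand 25 mm ahead of it and the grasp point (between the pads) lies 6 mm ahead of it (r.tip_extent is the distance from the TCP to the fingertips, in m); z points along the fingers, y is the line along which they close (so a half turn about z gives the same grasp; the last joint's range is limited). The gripper opens to 85 mm and grips with 20 to 120 N. Pads are 22 mm wide; open, the fingers measure 114 mm over their backs; the gripper's body (76 mm by 85 mm) begins 54 mm behind the grasp point. The pads swing forward as they close: fully open they stand 13 mm farther back than shut.
Start: joints at [1.018, 0.342, 1.524, -0, 1.275, -0.146], TCP at [0.208, 0.482, 0.232] pointing down, gripper open.
Joint ranges: [-2.53, 2.53], [-0.77, 2.02], [0.04, 2.7], [-1, 4.14], [0.28, 2.66], [-3.11, 3.11]. Speed limits (rad/s): [2.57, 2.57, 3.14, 3.14, 3.14, 3.14].

## Interface

Orientations are given as a unit quaternion [x, y, z, w].
In Python, from workcell import r, command_gripper, optics gives the robot as it stands. The module is installed in compiled form; this text tells all that it offers. Calls block until the motion is done:
- r.reach(position, orientation): joint-space move of the TCP to a pose.
- r.move_straight(position, orientation=None, speed=0.15, max_force=None): straight line of the TCP; orientation=None keeps the orientation; speed is the mean speed in m/s. With max_force (N) it stops when the force on the tool has changed by that much, and returns True; else False.
- r.movej(angles): joint-space move.
- command_gripper(opening, force=None): finger opening in m; force is the grip in N (None keeps the last); returns when the fingers have stopped.
- r.hold(seconds).
- r.solve_ik(position, orientation): joint angles nearest the present ones, or None.
- r.read_state(): the state.
- optics.get_image(name): name is "scene" or "top"; returns (picture, depth): 400x640x3 uint8, red, green, blue; 400x640 float32, m along the optical axis (not along the pixel's ray), 0 where there is no reading.
- optics.camera_model(name): a dict with "K" (3x3 intrinsics, pixels), "R" (3x3) and "t" (3): a world point X has camera coordinates R X + t. Camera axes: x right, y down, z forward; pixel columns grow to the right and rows downward; lengths in m; the calibration is good to about 2 mm. A picture is of the moment at which its call begins. camera_model takes no time and is no camera call.
A pose or a line that the arm cannot do raises r.PlanningError and nothing moves.
- r.finish_job(): hands the job in; it is judged then, once.
The state is a dict: "time_s": time; "joint_positions": joint angles; "dq": joint speeds; "tau": joint torques, N m; "eef_pos": TCP position; "eef_rot": TCP orientation; "contact_force": force on the tool from outside, world axes, zero at the start; "torque": the same for the moment, N m; "grip_width": finger opening in m; "grip_force": force on a finger pad.
Only numpy, scipy, OpenCV 4.12 (cv2) and the standard library are available. Lean on these libraries where they do the work, as an engineer would, in place of code of your own. Each camera call takes 0.05 s, during which the arm holds its last target. There are 200 camera calls.

## Working session

There is one attempt and no reset: what is moved stays moved. The work goes in short steps, each a Python script; the robot and the scene stay as the last script left them, time stands still between calls to the robot, and variables do not carry over. Pictures are saved under pics/ and viewed, at most 14 in all, crops included, and the job is handed in when it is done.

```bash
mkdir -p pics
python3 - <<'E'
from workcell import r, optics
import cv2,numpy as np
for n in ("top","scene"):
    p,d=optics.get_image(n); cv2.imwrite(f"pics/{n}0.png",p[:,:,::-1]); np.savez(f"{n}0.npz",p=p,d=d)
    m=optics.camera_model(n); print(n,m["K"],m["R"],m["t"])
print(r.read_state()["eef_rot"],r.tip_extent)
E
```

```text
top [[408.02986985   0.         322.78418831]
 [  0.         408.02986985 201.11420043]
 [  0.           0.           1.        ]] [[-0.02654573 -0.99927928 -0.02713373]
 [-0.99316038  0.02945103 -0.1129827 ]
 [ 0.11370039  0.02394894 -0.99322639]] [0.02380243 0.56797884 0.81290554]
scene [[493.17418217   0.         324.29049707]
 [  0.         493.17418217 196.65664417]
 [  0.           0.           1.        ]] [[ 0.79584256  0.60542836 -0.00954615]
 [ 0.405874   -0.54509285 -0.73358031]
 [-0.44933386  0.5799399  -0.67953572]] [-0.42729973 -0.19428453  1.53411611]
[ 2.02013124e-01  9.79382575e-01 -6.41062089e-04 -2.40032103e-04] 0.025
```

View pics/top0.png

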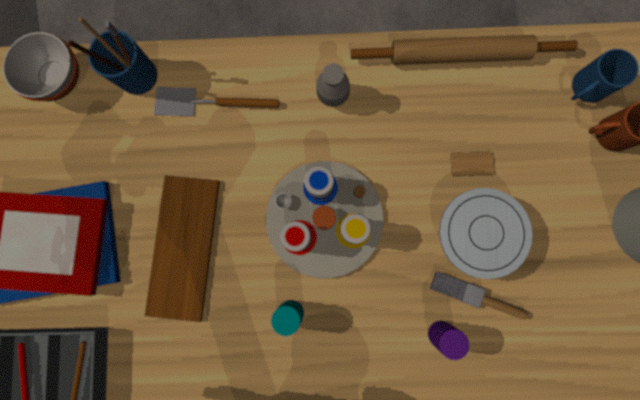

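View pics/scene0.png

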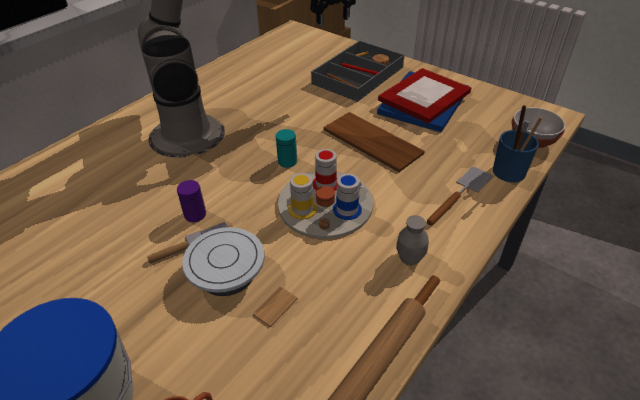

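The top view shows the blue lid at (319,181), red at (295,237) and yellow at (355,230), with the pot at (324,216). The board is on the left around (183,248), the wheel is at (486,233) and the vase at (333,85). The scene view agrees. I'll ignore the teal and purple look-alikes.

```bash
cat > vis.py <<'E'
import cv2,numpy as np
from workcell import optics
X0,X1,Y0,Y1=0.1,0.9,-0.6,0.6   # world window, 1 mm/px: col=(x-X0), row=(y-Y0)
def rect(name,p,z):
    m=optics.camera_model(name); R,t,K=m["R"],m["t"],m["K"]
    H=K@np.column_stack([R[:,0],R[:,1],R[:,2]*z+t])
    A=np.array([[.001,0,X0],[0,.001,Y0],[0,0,1]])
    return cv2.warpPerspective(p,H@A,(800,1200),flags=cv2.INTER_LINEAR|cv2.WARP_INVERSE_MAP)
def w(c): return np.round([X0+c[0]*.001,Y0+c[1]*.001],4)
def pix(name,px,z):
    m=optics.camera_model(name); d=m["R"].T@np.linalg.solve(m["K"],[*px,1]); o=-m["R"].T@m["t"]
    return (o+d*(z-o[2])/d[2])[:2]
HUE={"red":[(0,4),(174,180)],"blue":[(105,125)],"yellow":[(20,32)],"pot":[(5,12)]}
def blob(name,p,z,col,near,rad=.04,sat=150,val=60):
    im=rect(name,p,z); h=cv2.cvtColor(im,cv2.COLOR_RGB2HSV)
    m=np.zeros(h.shape[:2],np.uint8)
    for a,b in HUE[col]: m|=cv2.inRange(h,(a,sat,val),(b,255,255))
    g=np.zeros_like(m); cv2.circle(g,(int((near[0]-X0)*1000),int((near[1]-Y0)*1000)),int(rad*1000),255,-1)
    n,l,s,c=cv2.connectedComponentsWithStats(m&g)
    i=1+np.argmax(s[1:,4]); return w(c[i]),s[i]
E
python3 - <<'E'
from vis import *
px={"top":dict(blue=(319,181),red=(295,237),yellow=(355,230),pot=(324,216),wheel=(486,233),board=(183,248)),
"scene":dict(blue=(348,181),red=(325,155),yellow=(301,181),pot=(325,192),wheel=(224,257),board=(374,140))}
Z=dict(blue=.111,red=.111,yellow=.111,pot=.042,wheel=.06,board=.012)
for n in px:
    p=np.load(n+"0.npz")["p"]
    print(n,{k:np.round(pix(n,v,Z[k]),3) for k,v in px[n].items()})
    for k in ("red","blue","yellow","pot"):
        near=pix(n,px[n][k],Z[k])
        c,s=blob(n,p,Z[k],k,near,.02 if k!="pot" else .026,120)
        print(k,c,s[2:])
    near=pix(n,px[n]["wheel"],.06)
    im=rect(n,p,.06); g=cv2.cvtColor(im,cv2.COLOR_RGB2GRAY)
    c=((near-[X0,Y0])*1000).astype(int); o=np.maximum(c-130,0); s=g[o[1]:c[1]+130,o[0]:c[0]+130]
    H=cv2.HoughCircles(cv2.GaussianBlur(s,(5,5),0),cv2.HOUGH_GRADIENT,1,100,param1=60,param2=20,minRadius=84,maxRadius=96)
    print("wheel",None if H is None else [(w(h[:2]+o),h[2]) for h in H[0][:2]])
    im=rect(n,p,.012); h=cv2.cvtColor(im,cv2.COLOR_RGB2HSV); near=pix(n,px[n]["board"],.012); c=((near-[X0,Y0])*1000).astype(int)
    f=cv2.GaussianBlur(im,(9,9),0).astype(int); 
    m=(np.abs(f-np.median(f[c[1]-30:c[1]+30,c[0]-30:c[0]+30].reshape(-1,3),0)).max(2)<28).astype(np.uint8)
    nn,l,st,ce=cv2.connectedComponentsWithStats(cv2.morphologyEx(m,cv2.MORPH_OPEN,np.ones((25,25))))
    i=l[c[1],c[0]]; r_=cv2.minAreaRect(cv2.findContours((l==i).astype(np.uint8),0,2)[0][0]); print("board",w(r_[0]),r_[1:])
# wheel by depth
for n in px:
    d=np.load(n+"0.npz")["d"]; m=optics.camera_model(n); v,u=np.nonzero(d>0); dd=d[v,u]
    P=(np.linalg.solve(m["K"],np.vstack([u,v,np.ones_like(u)]))*dd).T; P=(P-m["t"])@m["R"]
    near=pix(n,px[n]["wheel"],.06); k=(np.abs(P[:,2]-.06)<.008)&(np.hypot(*(P[:,:2]-near).T)<.13)
    print("wheel depth",cv2.minEnclosingCircle(P[k][:,:2].astype(np.float32)),P[k].mean(0))
E
```

```text
top {'blue': array([0.598, 0.012]), 'red': array([0.494, 0.059]), 'yellow': array([ 0.504, -0.053]), 'pot': array([0.537, 0.006]), 'wheel': array([ 0.493, -0.312]), 'board': array([0.48 , 0.307])}
red [0.4955 0.0602] [  36   36 1000]
blue [0.5999 0.0132] [ 35  35 936]
yellow [ 0.506  -0.0532] [ 35  37 998]
pot [0.5344 0.0063] [  48   48 1843]
wheel [(array([ 0.4935, -0.3095]), np.float32(87.3))]
board [0.4829 0.3088] ((125.25343322753906, 299.677001953125), 84.53812408447266)
scene {'blue': array([0.602, 0.012]), 'red': array([0.495, 0.06 ]), 'yellow': array([ 0.51 , -0.056]), 'pot': array([0.534, 0.007]), 'wheel': array([ 0.497, -0.312]), 'board': array([0.492, 0.306])}
red [0.4948 0.061 ] [  38   37 1074]
blue [0.5994 0.0137] [ 37  35 970]
yellow [ 0.5076 -0.0541] [ 35  35 942]
pot [0.5345 0.0059] [  51   53 2027]
wheel [(array([ 0.4965, -0.3145]), np.float32(92.1))]
board [0.4844 0.3091] ((117.89232635498047, 299.570068359375), 83.14846801757812)
wheel depth ((0.4935080111026764, -0.31124600768089294), 0.09063202887773514) [ 0.49238791 -0.31013256  0.05976121]
wheel depth ((0.4928164482116699, -0.31102046370506287), 0.09220558404922485) [ 0.49900628 -0.31639083  0.06100702]
```

```bash
cat > act.py <<'E'
import numpy as np
from workcell import r, command_gripper, optics
from scipy.spatial.transform import Rotation as Ro
C=np.array([.5341,.0066]); A0=np.radians(5.9)
ang=dict(red=A0+np.radians(120),blue=A0,yellow=A0-np.radians(120))
u=lambda a:np.array([np.cos(a),np.sin(a)])
HOME={k:(*(C+.066*u(a)),a+np.pi/2,.089) for k,a in ang.items()}   # x,y,yaw,TCP z
B=np.array([.4837,.309]); BA=np.radians(-6)
SLOT={k:(*(B+s*u(BA)),BA+np.pi/2,.086) for k,s in dict(blue=.09,red=0,yellow=-.09).items()}
def quat(x,y,yaw,H):
    best=None
    for k in (-1,0,1):
        a=yaw+k*np.pi
        q=Ro.from_matrix(np.column_stack([(-np.sin(a),np.cos(a),0),(np.cos(a),np.sin(a),0),(0,0,-1)])).as_quat()
        s=r.solve_ik([x,y,H],q)
        if s is not None and (best is None or abs(s[5])<best[0]): best=(abs(s[5]),q)
    return best[1]
def pick(p,open_=.075,force=40,H=.27):
    x,y,a,z=p; q=quat(x,y,a,H); command_gripper(open_)
    r.reach([x,y,H],q); r.move_straight([x,y,z+.02],speed=.22)
    if r.move_straight([x,y,z],speed=.06,max_force=12): print("contact on descent",r.read_state()["eef_pos"])
    command_gripper(.02,force=force); s=r.read_state(); print("grip",s["grip_width"],s["grip_force"])
    r.move_straight([x,y,H],speed=.2)
def place(p,open_=.075,H=.27,dz=0):
    x,y,a,z=p; q=quat(x,y,a,H); r.reach([x,y,H],q)
    r.move_straight([x,y,z+.012],speed=.2)
    c=r.move_straight([x,y,z-.003],speed=.03,max_force=5)
    print("placed",c,np.round(r.read_state()["eef_pos"]-[x,y,z],4))
    command_gripper(open_); r.move_straight([x,y,H],speed=.22)
E
python3 - <<'E'
from act import *
import cv2
pick(HOME["red"]); place(SLOT["red"]); print(r.read_state()["time_s"])
p,d=optics.get_image("top"); cv2.imwrite("pics/a.png",p[:,:,::-1])
E
```

```text
grip 0.05478570694258553 41.96094274520874
placed True [0.0003 0.0007 0.0003]
8.7083
```

View pics/a.png

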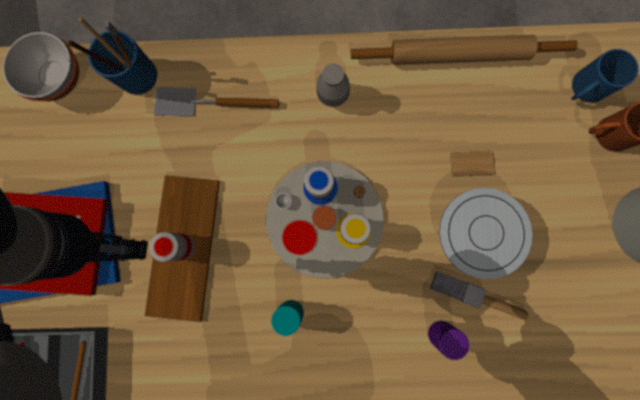

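The red jar stands on the board with its lid at (163,247). Its tile is now visible at (300,238), so I'll check both numerically and then carry on.

Run:
```python
from vis import *
from act import *
p=optics.get_image("top")[0]
print(blob("top",p,.108,"red",SLOT["red"][:2],.03,120),SLOT["red"][:2])
print(blob("top",p,.015,"red",HOME["red"][:2],.05,120),HOME["red"][:2])
for k in ("blue","yellow"): pick(HOME[k]); place(SLOT[k])
r.reach([.45,.25,.3],quat(.45,.25,0,.3)); r.reach([.35,-.1,.35],quat(.35,-.1,0,.35))
print(r.read_state()["time_s"])
p=optics.get_image("top")[0]; cv2.imwrite("pics/b.png",p[:,:,::-1])
for k in HOME:
    print(k,blob("top",p,.108,k,SLOT[k][:2],.03,120),SLOT[k][:2]); print(blob("top",p,.015,k,HOME[k][:2],.05,120),HOME[k][:2])
print(blob("top",p,.042,"pot",C,.035,120))
q=optics.get_image("scene")[0]
for k in HOME: print(k,blob("scene",q,.015,k,HOME[k][:2],.05,120))
```

```text
(array([0.4832, 0.309 ]), array([ 365,  891,   37,   37, 1059], dtype=int32)) (np.float64(0.4837), np.float64(0.309))
(array([0.4962, 0.0599]), array([ 360,  623,   73,   75, 4206], dtype=int32)) (np.float64(0.49539942445543794), np.float64(0.06006274826942256))
grip 0.054738303734454506 42.631380558013916
placed True [ 0.0002 -0.0005  0.0002]
grip 0.054643706510843 42.49053955078125
placed True [ 0.0001 -0.0003  0.0002]
29.7833
red (array([0.4831, 0.309 ]), array([ 365,  891,   37,   37, 1061], dtype=int32)) (np.float64(0.4837), np.float64(0.309))
(array([0.4963, 0.0601]), array([ 360,  623,   73,   75, 4216], dtype=int32)) (np.float64(0.49539942445543794), np.float64(0.06006274826942256))
blue (array([0.573 , 0.2978]), array([456, 881,  35,  35, 957], dtype=int32)) (np.float64(0.5732069705831446), np.float64(0.2995924383059112))
(array([0.6  , 0.013]), array([ 465,  578,   71,   71, 3998], dtype=int32)) (np.float64(0.5997503859297335), np.float64(0.01338430742795829))
yellow (array([0.3931, 0.3174]), array([ 275,  899,   37,   38, 1094], dtype=int32)) (np.float64(0.3941930294168554), np.float64(0.3184075616940888))
(array([ 0.5075, -0.0534]), array([ 371,  510,   74,   75, 4384], dtype=int32)) (np.float64(0.5071501896148286), np.float64(-0.05364705569738083))
(array([0.5342, 0.0064]), array([ 411,  583,   48,   48, 1849], dtype=int32))
red (array([0.4916, 0.0659]), array([ 358,  622,   76,   77, 3601], dtype=int32))
blue (array([0.5998, 0.0128]), array([ 464,  576,   73,   75, 4321], dtype=int32))
yellow (array([ 0.5066, -0.0534]), array([ 369,  509,   76,   76, 4589], dtype=int32))
```

View pics/b.png

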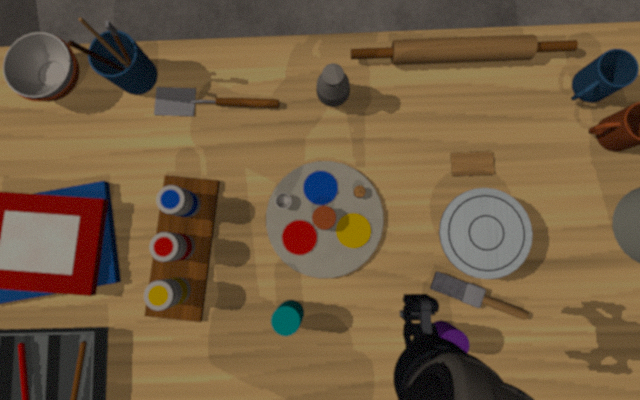

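All three jars stand in a row on the board: blue (175,200), red (164,247), yellow (160,294). The tiles and the pot at (324,216) are clear. Next is the pot.

Run:
```python
from vis import *
from act import *
pick((.5342,.0064,A0,.038),open_=.08,force=30)
place((.4933,-.3108,A0,.086),open_=.075)
r.reach([.35,0,.35],quat(.35,0,0,.35)); print(r.read_state()["time_s"])
p=optics.get_image("top")[0]; cv2.imwrite("pics/c.png",cv2.resize(p[140:340,380:640,::-1],None,fx=2,fy=2))
print(blob("top",p,.090,"pot",(.493,-.311),.04,120))
H=rect("top",p,.06); g=cv2.GaussianBlur(cv2.cvtColor(H,cv2.COLOR_RGB2GRAY),(5,5),0)[190:390,290:490]
c=cv2.HoughCircles(g,cv2.HOUGH_GRADIENT,1,100,param1=60,param2=15,minRadius=50,maxRadius=62); print(c if c is None else w(c[0][0][:2]+[290,190]),c)
```

```text
grip 0.04700069398406292 30.158936083316803
placed True [-0.0002  0.0002 -0.0005]
39.7083
(array([ 0.4924, -0.3068]), array([ 370,  267,   47,   55, 2051], dtype=int32))
[ 0.4815 -0.3035] [[[ 91.5 106.5  61.4]]]
```

View pics/c.png

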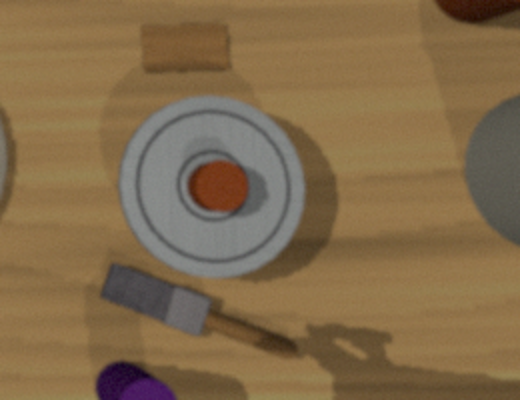

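The pot stands upright on the wheel's inner ring, within about 2 mm of the centre. Now I'll return the jars.

Run:
```python
from vis import *
from act import *
for k in ("blue","red","yellow"): pick(SLOT[k]); place(HOME[k])
r.reach([.35,.25,.35],quat(.35,.25,0,.35)); print(r.read_state()["time_s"])
for n in ("top","scene"):
    p=optics.get_image(n)[0]; cv2.imwrite(f"pics/d{n}.png",p[:,:,::-1])
    for k in HOME: print(n,k,blob(n,p,.111,k,HOME[k][:2],.02,120)[0],np.round(HOME[k][:2],4))
```

```text
grip 0.05442519997029278 42.87124156951904
placed True [0.0002 0.0006 0.0002]
grip 0.05471047012130522 42.41952896118164
placed True [0.0008 0.0002 0.0003]
grip 0.054796085180392126 42.631165981292725
placed True [ 0.0008 -0.0003  0.0003]
67.3
top red [0.4961 0.0602] [0.4954 0.0601]
top blue [0.6003 0.0132] [0.5998 0.0134]
top yellow [ 0.5079 -0.0532] [ 0.5072 -0.0536]
scene red [0.4946 0.0613] [0.4954 0.0601]
scene blue [0.5989 0.0144] [0.5998 0.0134]
scene yellow [ 0.5065 -0.0525] [ 0.5072 -0.0536]
```

View pics/dtop.png

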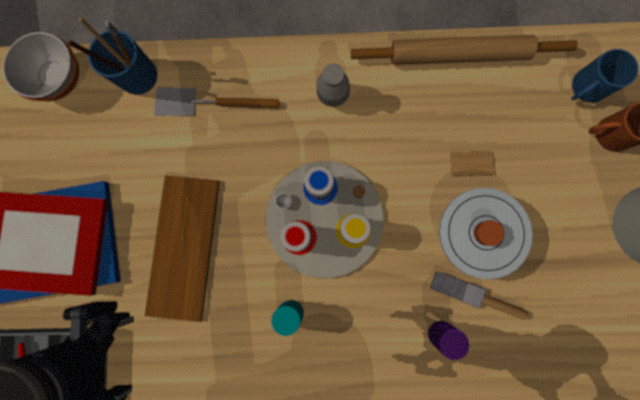

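View pics/dscene.png

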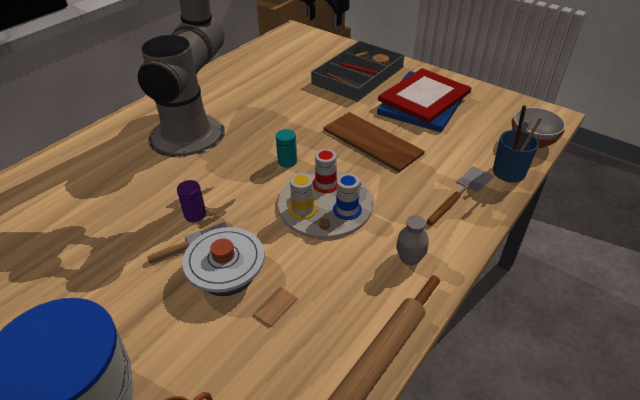

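Both views show the jars upright on their own tiles: blue (319,182), red (297,237), yellow (355,230). The pot is centred on the wheel at (489,233), and the vase hasn't moved from (333,85).

```bash
python3 -c "
from workcell import r
print(r.finish_job())"
```

```text
the job is handed in; nothing more can be done
None
```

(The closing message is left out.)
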